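# Load the connector magazine in build order and feed the first housing

## Task

The next wire harness takes its connector housings in the order red, yellow, green, blue: move the four from the rail into the tower of the gravity-feed magazine one by one so that they will come out in that order, red lowest, each lying flat. When all four are in, push the feed slide fully in once and let it spring back, so that the red housing waits in the pick-up nest and the other three have come down behind it. Leave the terminal jar where it stands.

Things in the scene. Friction and masses are not known exactly. Their poses are not given: they have to be found in the camera images.
- red_housing: red connector housing, a flat red block with small black cavities in its long sides and a grey bar on top: 32 mm along its x, 50 mm along its y, 16 mm high, 19 to 37 g, the same either way round. Origin: centre of its underside, z up. It starts in any one of the rail's four bays, long side along the rail
- yellow_housing: yellow connector housing, a flat yellow block with small black cavities in its long sides and a grey bar on top: 32 mm along its x, 50 mm along its y, 16 mm high, 19 to 37 g, the same either way round. Origin: centre of its underside, z up. It starts in any one of the rail's four bays, long side along the rail
- green_housing: green connector housing, a flat green block with small black cavities in its long sides and a grey bar on top: 32 mm along its x, 50 mm along its y, 16 mm high, 19 to 37 g, the same either way round. Origin: centre of its underside, z up. It starts in any one of the rail's four bays, long side along the rail
- blue_housing: blue connector housing, a flat blue block with small black cavities in its long sides and a grey bar on top: 32 mm along its x, 50 mm along its y, 16 mm high, 19 to 37 g, the same either way round. Origin: centre of its underside, z up. It starts in any one of the rail's four bays, long side along the rail
- rail: fixed rail the housings start on: aluminium bar 24 mm wide (x), 240 mm long (y), top 30 mm above the bench, on feet 62 mm wide, 8 mm high. Origin on the bench under its middle. Bays at y = -87, -29, 29, 87 mm between thin steel dividers standing 8 mm over the top. Housings overhang the bar 4 mm on each long side, so fingers straddling the bar can go below them
- magazine: fixed grey magazine; origin on the bench under its tower's middle, feed along -y. Tower inside 35 (x) by 53 mm (y), floor z = 10, straight walls to z = 72, mouth flaring 8 mm out to z = 99; stacked undersides: 10, 26, 42, 58. Windows 39 mm wide in its x sides, floor to top, admit fingers gripping across 32 mm. A housing let go level with its underside below 65 slides down; from higher it may tip
- pickup_nest (a point): middle of the pick-up nest's floor, 62 mm from the tower's middle towards the magazine's -y, z = 10 mm: an open tray, inside 35 mm by 59 mm, black walls 9 mm high. The slide pushes the tower's bottom housing out through the gap under the tower's end wall (open below z = 28 mm) into it. Base plate under all: aluminium, 80 mm (x), y = -99 to 128 mm, 10 mm thick
- feed_slide (a joint): travel of the feed slide in m: 0 drawn back (where a spring holds it), 0.070 fully in, along the magazine's -y. The spring needs about 2.5 N at first, 7 N at the end of travel, and brings the slide back by itself in about a second. One full stroke pushes out the bottom housing only; the stack comes down as the slide goes back
- feed_handle (a point): centre of the push face (facing the magazine's +y) of the slide's upright black handle plate, 60 mm above the bench; plate 30 mm wide (x), 8 mm thick (y), from z = 18 to 78 mm. With the slide back this point is at x = 0, y = 115 mm of the magazine. Behind it is nothing but the flat base plate, so closed fingers can come down there and push
- terminal_jar: cream jar with a yellow screw cap, 55 mm in diameter and 70 mm high, loose, standing beside the magazine on its +x side; a bystander. Origin at the centre of its underside
Not all that is in view belongs to the job. Of the things that look like the blue_housing, the largest one is meant. Of the things that look like the green_housing, the larger one is meant.

How it is judged:
By the outcome, as a careful person would: the job done as asked, in the order asked, and still so for the second after the job is handed in, with the robot touching nothing.
It also fails if it takes over 120 s, if anything falls off the work surface, if the arm or the gripper's body presses on something with over 40 N, if the wrist force passes 120 N, or if a joint passes its speed limit or range.

## Robot

A 6-joint arm with a two-finger parallel gripper is mounted at the origin on a cart in front of the work surface, level with it; the furniture and walls round the work are solid. World frame = base frame: x ahead of the robot, y to its left, z up, the work surface at z = 0. Lengths are in m, angles in rad, forces in N, time in s.
With the tool pointing down it reaches from about 0.3 to 0.85 m from the base axis. Payload 5.4 kg.
Tool frame: the origin (TCP) lies at the very end of the fingers, on their centre line; the grasp point (between the pads) lies 19 mm behind it (r.tcp_to_grasp is the distance from the TCP to the grasp point, in m); z points along the fingers, y is the line along which they close (so a half turn about z gives the same grasp; the last joint's range is limited). The gripper opens to 85 mm and grips with 20 to 120 N. Pads are 22 mm wide; open, the fingers measure 114 mm over their backs; the gripper's body (76 mm by 85 mm) begins 54 mm behind the grasp point. The pads swing forward as they close: fully open they stand 13 mm farther back than shut.
Start: joints at [1.033, 0.158, 1.597, -0, 1.386, -0.21], TCP at [0.185, 0.544, 0.231] pointing down, gripper open.
Joint ranges: [-2.91, 2.91], [-0.94, 2.29], [0.18, 2.7], [-1.29, 4.43], [0.17, 2.64], [-3, 3]. Speed limits (rad/s): [2.57, 2.57, 3.14, 3.14, 3.14, 3.14].

## Interface

Orientations are given as a 3x3 rotation matrix whose columns are the frame's x, y, z axes.
In Python, from bench import r gives the robot as it stands.
- The arm moves only by the shell command python3 -m jog 'ROWS' [FORCE]. ROWS is JSON, a list of rows, each a list of 7 numbers: the closure, from -1 (fully open) to 1 (shut), then the shift along the world's x, y, z in m, then the turn, a rotation vector about the world's x, y, z in degrees. In form: [[claw, tx, ty, tz, rx, ry, rz], ...]. A call has 1 to 5 rows; each row is the pose to reach, as a shift and turn from the pose commanded when the call began; what a row does not reach only later rows make up. A row lasts 1/12 s, in which the tool goes at most 41.7 mm and 7.16 degrees, less where a joint would pass 70% of its speed; a pose out of reach is approached as far as the arm can. A call with a gripper value outside its range is refused whole. The fingers move at their own pace and stop on an object; FORCE is the grip in N (left out, the last holds). Time passes only in rows, so rows that repeat a pose let the fingers close. It gives the time, the measured TCP pose, the force, the opening and the grip force at its end, in the units of the state.
- r.get_obs(): the state, without advancing time (a new reading comes with each control period).
- r.read_camera(name): name is "side" or "top" or "wrist"; returns a dict with "frame" (420x560x3 uint8, red, green, blue), "vertical_fov" (degrees; the focal length in pixels is half the picture's height over the tangent of half this angle, whatever the lens; pixels are square), "cx", "cy" (the principal point, pixels), "xyz" and "orientation" of the camera in the world; the wrist camera has in their place "T_tool_cam" (4x4, takes a point from camera to tool coordinates, whose origin is the TCP and whose axes are the flange's). Camera axes: x right, y down, z forward; pixel columns grow to the right and rows downward; lengths in m; the calibration is good to about 2 mm. A picture is of the moment at which its call begins: read the wrist's pose just before it. There is no depth.
- r.finish_job(): hands the job in; it is judged then, once.
The state is a dict: "time_s": time; "joints": joint angles; "qd": joint speeds; "joint_torque": joint torques, N m; "ee_pos": TCP position; "tcp_rot": TCP orientation; "wrist_force": force on the tool from outside, world axes, zero at the start; "moment": the same for the moment, N m; "opening": finger opening in m; "gripper_force": force on a finger pad.
Only numpy, scipy, OpenCV 4.12 (cv2) and the standard library are available. Lean on these libraries where they do the work, as an engineer would, in place of code of your own. Each camera call takes 0.05 s, during which the arm holds its last target. There are 200 camera calls.

## Working session

There is one attempt and no reset: what is moved stays moved. The work goes in short steps, Python scripts to look and compute and a shell command to move; the robot and the scene stay as the last step left them, time stands still between calls to the robot, and variables do not carry over. Pictures are saved under pics/ and viewed, at most 14 in all, crops included, and the job is handed in when it is done.

```bash
ls; mkdir -p pics; python3 - <<'E'
from bench import r
import cv2
for n in("top","side"):
    c=r.read_camera(n); cv2.imwrite(f"pics/{n}0.png",c["frame"][...,::-1])
    print(n,{k:v for k,v in c.items() if k!="frame"})
print(r.get_obs(), r.tcp_to_grasp)
E
```

```text
pics
top {'vertical_fov': 47.11628678053202, 'cx': 289.66622247873454, 'cy': 204.94800598152642, 'xyz': array([0.45228745, 0.06309648, 1.2845154 ]), 'orientation': array([[ 0.01012315, -0.99810398,  0.06071211],
       [-0.99994732, -0.01000157,  0.00230622],
       [-0.00169463, -0.06073226, -0.99815265]])}
side {'vertical_fov': 48.597933561956815, 'cx': 289.21982517858896, 'cy': 207.8465295170163, 'xyz': array([ 0.45461877, -0.75720924,  0.54443809]), 'orientation': array([[ 9.94219885e-01, -5.33053937e-02,  9.31952525e-02],
       [-1.07358986e-01, -4.86075095e-01,  8.67297555e-01],
       [-9.31746377e-04, -8.72289824e-01, -4.88988339e-01]])}
{'time_s': 0.1, 'joints': array([ 1.03288693e+00,  1.59024303e-01,  1.59811155e+00,  4.39605303e-05,
        1.38622971e+00, -2.10134138e-01]), 'qd': array([ 2.96755692e-05, -2.64370837e-03, -2.77886073e-03, -8.59836340e-04,
       -1.52980801e-04,  1.34609334e-03]), 'joint_torque': array([ 1.00362420e-03, -3.96990037e+01, -3.32338679e+01, -1.43868410e-04,
        4.18920230e-03,  5.65861214e-06]), 'ee_pos': array([0.18485142, 0.54389518, 0.23039124]), 'tcp_rot': array([[-9.46758110e-01,  3.21944386e-01, -9.45445482e-04],
       [ 3.21945510e-01,  9.46757011e-01, -1.50039960e-03],
       [ 4.12061910e-04, -1.72489742e-03, -9.99998427e-01]]), 'wrist_force': array([-0.13756768,  0.24603524, -0.22979238]), 'moment': array([-0.04507332, -0.02272773,  0.01380705]), 'gripper_force': 0.0, 'opening': 0.08566547010508879} 0.0187
```

View pics/top0.png

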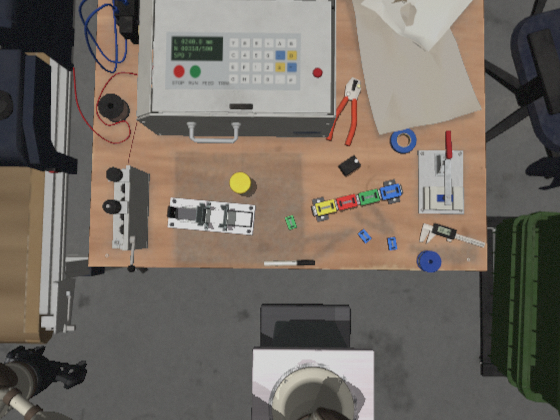

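View pics/side0.png

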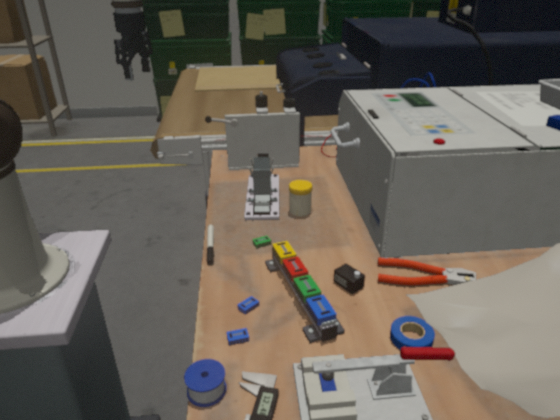

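The top view shows the rail from about (312,208) to (405,190), with yellow, red, green and blue running left to right. The magazine is at (168–255, 200–235) with its handle on the left, and the jar is at (240,183). The small blue and green blocks elsewhere are decoys. I'll enlarge both areas.

```bash
python3 - <<'E'
import cv2
im=cv2.imread("pics/top0.png")
cv2.imwrite("pics/c1.png",cv2.resize(im[170:230,302:412],None,fx=7,fy=7,interpolation=cv2.INTER_CUBIC))
cv2.imwrite("pics/c2.png",cv2.resize(im[165:245,160:265],None,fx=7,fy=7,interpolation=cv2.INTER_CUBIC))
E
```

```text
(no output)
```

View pics/c1.png

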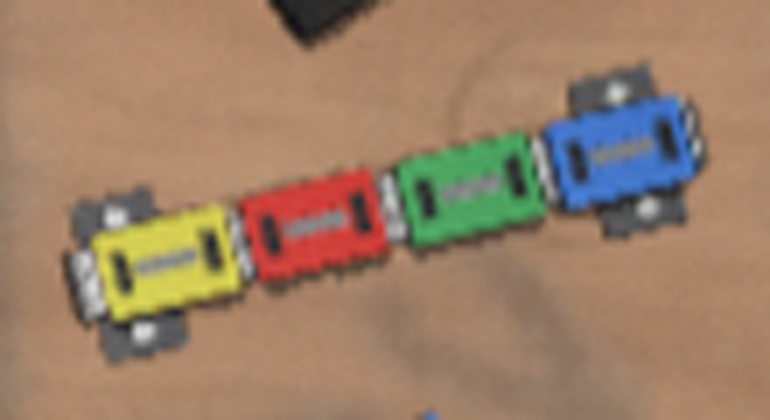

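View pics/c2.png

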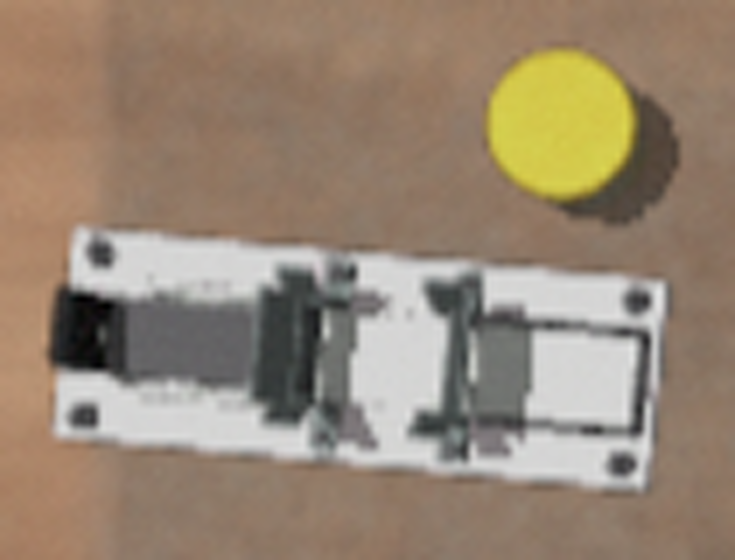

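Crop 1 puts the housing tops at yellow (168,262), red (316,226), green (471,190) and blue (622,152). Crop 2 puts the base plate corners at (75,227), (667,282), (648,492) and (53,437), and the jar cap at (562,124).

```bash
cat > h.py <<'E'
import numpy as np
def ray(c,u,v):
    f=210/np.tan(np.radians(c["vertical_fov"])/2)
    d=np.array([(u-c["cx"])/f,(v-c["cy"])/f,1])
    return c["orientation"]@d
def hit(c,u,v,z):
    d=ray(c,u,v); return c["xyz"]+d*(z-c["xyz"][2])/d[2]
E
python3 - <<'E'
from bench import r
import numpy as np
from h import *
c=r.read_camera("top")
q=lambda p,o,z: hit(c,(p[0]+.5)/7-.5+o[0],(p[1]+.5)/7-.5+o[1],z)
H=np.array([q(p,(302,170),.046) for p in [(168,262),(316,226),(471,190),(622,152)]])
print(H.round(4),np.linalg.norm(np.diff(H,axis=0),axis=1))
d=H[0]-H[3];print("rail yaw(+y dir)",np.degrees(np.arctan2(-d[0],d[1])),"mid",H.mean(0))
P=np.array([q(p,(160,165),.01) for p in [(75,227),(667,282),(648,492),(53,437)]])
print(P.round(4),np.linalg.norm(P-np.roll(P,1,0),axis=1))
d=P[0]-P[1]+P[3]-P[2]; d/=np.linalg.norm(d);m=P.mean(0)
print("mag yaw",np.degrees(np.arctan2(-d[0],d[1])),"tower",m-.0145*d,"handle",m+.1005*d, d)
print("jar",q((562,124),(160,165),.07))
o=r.get_obs();print(np.degrees(np.arctan2(o["tcp_rot"][1,1],o["tcp_rot"][0,1])),r.read_camera("wrist")["T_tool_cam"])
E
```

```text
[[ 0.5233 -0.0266  0.046 ]
 [ 0.5371 -0.081   0.046 ]
 [ 0.5509 -0.138   0.046 ]
 [ 0.5655 -0.1936  0.046 ]] [0.05612406 0.05869622 0.05751426]
rail yaw(+y dir) 14.202678864231311 mid [ 0.54419719 -0.10977948  0.046     ]
[[0.5478 0.3832 0.01  ]
 [0.5291 0.1583 0.01  ]
 [0.4497 0.1644 0.01  ]
 [0.4681 0.3895 0.01  ]] [0.07989122 0.22562352 0.07968498 0.2259011 ]
mag yaw -4.714346242215563 tower [0.49748278 0.25939314 0.01      ] handle [0.5069344  0.37400407 0.01      ] [0.08218805 0.99661684 0.        ]
jar [0.58242552 0.19269733 0.07      ]
71.22072045262806 [[ 4.08706137e-04 -9.64080948e-01 -2.65608279e-01  6.80136408e-02]
 [ 9.99999910e-01  4.25317126e-04 -5.02257546e-06  1.10932343e-03]
 [ 1.17809919e-04 -2.65608253e-01  9.64081035e-01 -1.41646235e-01]
 [ 0.00000000e+00  0.00000000e+00  0.00000000e+00  1.00000000e+00]]
```

```bash
python3 -m jog '[[-1,0.02,-0.035,0,0,0,-7],[-1,0.04,-0.07,0,0,0,-14],[-1,0.06,-0.105,0,0,0,-21],[-1,0.08,-0.14,0,0,0,-28],[-1,0.1,-0.175,0,0,0,-35]]'
python3 -m jog '[[-1,0.02,-0.035,0,0,0,-7],[-1,0.04,-0.07,0,0,0,-14],[-1,0.06,-0.105,0,0,0,-21],[-1,0.08,-0.14,0,0,0,-22],[-1,0.1,-0.175,0,0,0,-22]]'
python3 -m jog '[[-1,0.02,-0.035,0,0,0,0],[-1,0.04,-0.07,0,0,0,0],[-1,0.06,-0.105,0,0,0,0],[-1,0.08,-0.14,0,0,0,0],[-1,0.1,-0.175,0,0,0,0]]'
python3 -m jog '[[-1,0.02,-0.035,0,0,0,0],[-1,0.04,-0.07,-0.02,0,0,0],[-1,0.052,-0.101,-0.04,0,0,0],[-1,0.052,-0.101,-0.08,0,0,0],[-1,0.052,-0.101,-0.08,0,0,0]]'
python3 - <<'E'
from bench import r
import numpy as np,cv2
o=r.get_obs();print(o["ee_pos"],o["tcp_rot"],o["joints"])
cv2.imwrite("pics/w1.png",r.read_camera("wrist")["frame"][...,::-1])
E
```

```text
time_s: 0.62
ee_pos: [0.2854, 0.3677, 0.2311]
tcp_rot: [[-0.587, 0.81, 0.0], [0.81, 0.587, -0.0], [-0.0, -0.0, -1.0]]
wrist_force: [1.4, 0.7, 0.8]
opening: 0.0855
gripper_force: 0.0
time_s: 1.03
ee_pos: [0.3856, 0.1926, 0.2314]
tcp_rot: [[-0.245, 0.97, 0.001], [0.97, 0.245, 0.0], [0.0, 0.001, -1.0]]
wrist_force: [1.3, -0.1, 0.6]
opening: 0.0852
gripper_force: 0.0
time_s: 1.45
ee_pos: [0.4857, 0.0174, 0.2313]
tcp_rot: [[-0.245, 0.969, 0.0], [0.969, 0.245, 0.0], [0.0, 0.0, -1.0]]
wrist_force: [1.0, 0.5, -0.4]
opening: 0.0855
gripper_force: 0.0
time_s: 1.87
ee_pos: [0.5328, -0.0818, 0.1437]
tcp_rot: [[-0.242, 0.97, -0.012], [0.97, 0.243, 0.005], [0.008, -0.011, -1.0]]
wrist_force: [-1.0, 1.6, -1.5]
opening: 0.0856
gripper_force: 0.0
[ 0.53277244 -0.08181669  0.14365345] [[-0.24242657  0.97009054 -0.01239766]
 [ 0.97013902  0.24250082  0.00486167]
 [ 0.0077227  -0.01084885 -0.99991133]] [-3.76672545e-01  1.60596984e-01  1.77491497e+00 -4.19359433e-05
  1.21939786e+00 -6.21573453e-01]
```

```bash
python3 -m jog '[[-1,0,0,0,0,0,0],[-1,0,0,0,0,0,0],[-1,0,0,0,0,0,0]]'
cat >> h.py <<'E'
def wcam(r):
    o=r.get_obs(); c=r.read_camera("wrist"); T=np.array(c["T_tool_cam"])
    R=np.array(o["tcp_rot"]); c["orientation"]=R@T[:3,:3]; c["xyz"]=np.array(o["ee_pos"])+R@T[:3,3]
    return o,c
def px(c,p):
    f=210/np.tan(np.radians(c["vertical_fov"])/2)
    q=c["orientation"].T@(np.asarray(p)-c["xyz"]); return (c["cx"]+f*q[0]/q[2],c["cy"]+f*q[1]/q[2])
E
python3 - <<'E'
from bench import r
import cv2,pickle
from h import *
o,c=wcam(r); pickle.dump(c,open("w1.pkl","wb"))
print(o["ee_pos"])
im=c["frame"][...,::-1].copy();cv2.imwrite("pics/w1.png",im)
print(px(c,[.5371,-.0817,.046]))
E
```

```text
time_s: 2.17
ee_pos: [0.5385, -0.0814, 0.154]
tcp_rot: [[-0.247, 0.969, 0.004], [0.969, 0.247, -0.002], [-0.003, 0.004, -1.0]]
wrist_force: [-0.0, -0.8, 0.2]
opening: 0.0851
gripper_force: 0.0
[ 0.53851455 -0.08136479  0.15395919]
(np.float64(281.25573069544396), np.float64(208.70386856862578))
```

View pics/w1.png

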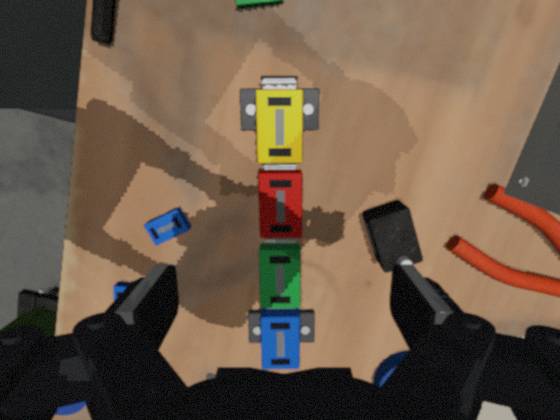

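Wrist view: yellow (280,126), red (281,204), green (280,277), blue (280,340). The red centre was predicted at (281,209), so it is about 3 mm farther along the rail. I'll check this once the arm settles.

```bash
python3 -m jog '[[-1,0,0,0,0,0,0],[-1,0,0,0,0,0,0],[-1,0,0,0,0,0,0]]'
python3 - <<'E'
from bench import r
import cv2,pickle
from h import *
o,c=wcam(r)
hsv=cv2.cvtColor(c["frame"],cv2.COLOR_RGB2HSV)
for n,lo,hi in (("y",20,35),("r",172,180),("g",50,85),("b",100,120)):
    m=cv2.inRange(hsv[:,230:330],(lo,120,60),(hi,255,255)); m[:60]=0
    m=cv2.morphologyEx(m,cv2.MORPH_CLOSE,np.ones((11,11)))
    k,l,s,ct=cv2.connectedComponentsWithStats(m); i=1+s[1:,4].argmax()
    x,y,w,h,a=s[i]; ctr=(x+230+(w-1)/2,y+(h-1)/2)
    print(n,s[i],hit(c,*ctr,.046).round(4), [hit(c,x+230,y,.046).round(4)[:2],hit(c,x+230+w,y+h,.046).round(4)[:2]])
print(o["ee_pos"],o["tcp_rot"])
E
```

```text
time_s: 2.47
ee_pos: [0.5374, -0.0815, 0.1519]
tcp_rot: [[-0.246, 0.969, 0.001], [0.969, 0.246, -0.0], [-0.001, 0.001, -1.0]]
wrist_force: [-0.3, -0.3, -0.7]
opening: 0.0855
gripper_force: 0.0
y [  27   89   49   76 3536] [ 0.5212 -0.0251  0.046 ] [array([ 0.4999, -0.0056]), array([ 0.5445, -0.0462])]
r [  32  172   41   68 1711] [ 0.5354 -0.0787  0.046 ] [array([ 0.5159, -0.0586]), array([ 0.557 , -0.1005])]
g [  31  245   41   66 2483] [ 0.5486 -0.134   0.046 ] [array([ 0.5278, -0.112 ]), array([ 0.5717, -0.1579])]
b [  31  311   42   62 2338] [ 0.5628 -0.1887  0.046 ] [array([ 0.5405, -0.1658]), array([ 0.5875, -0.2135])]
[ 0.53738742 -0.08149343  0.15191368] [[-2.46056827e-01  9.69254927e-01  9.61797435e-04]
 [ 9.69255205e-01  2.46057291e-01 -3.95723948e-04]
 [-6.20214657e-04  8.34856591e-04 -9.99999459e-01]]
```

```bash
python3 -m jog '[[-1,-0.001,0.0015,-0.03,0,0,0],[-1,-0.001,0.0015,-0.065,0,0,0],[-1,-0.001,0.0015,-0.1,0,0,0],[-1,-0.001,0.0015,-0.12,0,0,0],[-1,-0.001,0.0015,-0.13,0,0,0]]'
python3 -m jog '[[-1,0,0,0,0,0,0],[-1,0,0,0,0,0,0],[-1,0,0,0,0,0,0],[-1,0,0,0,0,0,0]]'
python3 -m jog '[[1,0,0,0,0,0,0],[1,0,0,0,0,0,0],[1,0,0,0,0,0,0],[1,0,0,0,0,0,0],[1,0,0,0,0,0,0]]' 30
python3 -m jog '[[1,0,0,0,0,0,0],[1,0,0,0,0,0,0],[1,0,0,0,0,0,0],[1,0,0,0,0,0,0],[1,0,0,0,0,0,0]]'
```

```text
time_s: 2.93
ee_pos: [0.5335, -0.0792, 0.0178]
tcp_rot: [[-0.246, 0.969, -0.006], [0.969, 0.246, 0.002], [0.004, -0.005, -1.0]]
wrist_force: [-0.5, 0.2, 0.1]
opening: 0.0854
gripper_force: 0.0
time_s: 3.27
ee_pos: [0.5379, -0.0808, 0.0234]
tcp_rot: [[-0.246, 0.969, 0.004], [0.969, 0.246, -0.001], [-0.002, 0.003, -1.0]]
wrist_force: [0.5, 0.4, 0.6]
opening: 0.0853
gripper_force: 0.0
time_s: 3.68
ee_pos: [0.5365, -0.0803, 0.0217]
tcp_rot: [[-0.246, 0.969, 0.001], [0.969, 0.246, -0.0], [-0.0, 0.001, -1.0]]
wrist_force: [0.0, 0.6, 0.3]
opening: 0.0314
gripper_force: 30.2
time_s: 4.1
ee_pos: [0.5364, -0.0803, 0.0216]
tcp_rot: [[-0.246, 0.969, 0.001], [0.969, 0.246, -0.0], [-0.0, 0.0, -1.0]]
wrist_force: [-0.1, 0.2, 3.8]
opening: 0.0315
gripper_force: 30.7
```

```bash
python3 -m jog '[[1,0,0,0.03,0,0,0],[1,0,0,0.07,0,0,0],[1,0,0,0.11,0,0,0],[1,0,0.01,0.15,0,0,0],[1,0,0.03,0.18,0,0,-3]]'
python3 -m jog '[[1,-0.004,0.035,0,0,0,-4],[1,-0.008,0.075,0,0,0,-8],[1,-0.012,0.115,0,0,0,-12],[1,-0.016,0.155,0,0,0,-16],[1,-0.02,0.19,0,0,0,-16]]'
python3 -m jog '[[1,-0.004,0.035,0,0,0,0],[1,-0.008,0.075,0,0,0,0],[1,-0.012,0.105,0,0,0,0],[1,-0.019,0.118,0,0,0,0],[1,-0.019,0.12,0,0,0,0]]'
python3 -m jog '[[1,0,0,0,0,0,0],[1,0,0,0,0,0,0],[1,0,0,0,0,0,0],[1,0,0,0,0,0,0],[1,0,0,0,0,0,0]]'
python3 - <<'E'
from bench import r
import cv2,pickle
from h import *
o,c=wcam(r); pickle.dump(c,open("w2.pkl","wb")); print(o["ee_pos"])
cv2.imwrite("pics/w2.png",cv2.resize(c["frame"][...,::-1],(784,588)))
print([np.array(px(c,p))*1.4 for p in ([.4975,.2594,.099],[.507,.374,.01])])
E
```

```text
time_s: 4.52
ee_pos: [0.5368, -0.0515, 0.2045]
tcp_rot: [[-0.192, 0.981, 0.003], [0.981, 0.192, -0.002], [-0.002, 0.002, -1.0]]
wrist_force: [1.6, 0.2, 0.1]
opening: 0.0317
gripper_force: 30.2
time_s: 4.93
ee_pos: [0.5151, 0.1421, 0.2008]
tcp_rot: [[0.086, 0.996, -0.001], [0.996, -0.086, 0.0], [0.0, -0.001, -1.0]]
wrist_force: [-0.4, 0.3, -0.5]
opening: 0.0317
gripper_force: 30.2
time_s: 5.35
ee_pos: [0.4952, 0.2625, 0.2003]
tcp_rot: [[0.079, 0.997, -0.002], [0.997, -0.079, 0.0], [0.0, -0.002, -1.0]]
wrist_force: [-0.1, -1.1, 0.1]
opening: 0.0313
gripper_force: 30.2
time_s: 5.77
ee_pos: [0.4975, 0.259, 0.2013]
tcp_rot: [[0.085, 0.996, 0.0], [0.996, -0.085, -0.0], [-0.0, 0.0, -1.0]]
wrist_force: [-0.1, 0.3, -0.3]
opening: 0.0316
gripper_force: 30.2
[0.49749469 0.2589534  0.20128993]
[array([398.0902401 , 294.62515202]), array([397.63597189,  77.43488874])]
```

View pics/w2.png

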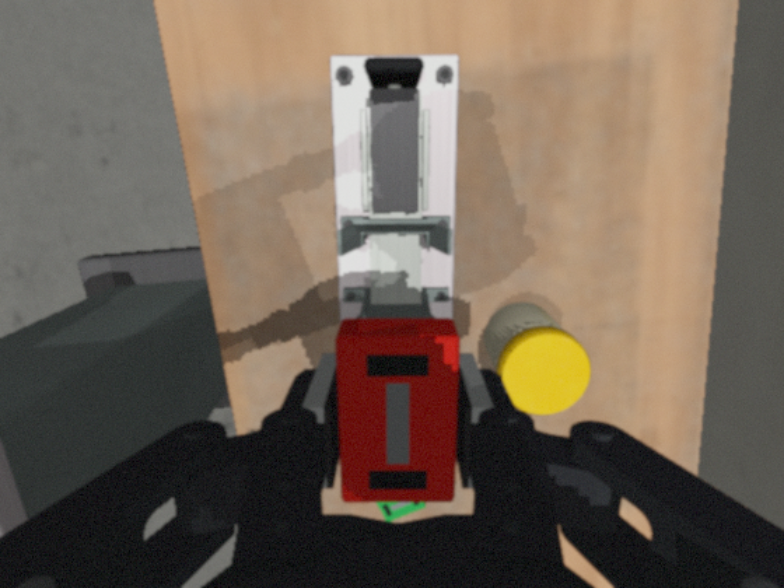

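Wrist view: the held red housing's top marks are at (398,365) and (398,480). The tower end bars are at rows 217–250 and about 290–315, and the plate's far edge is at row 57. I'll overlay the magazine model to compare.

```bash
python3 - <<'E'
import cv2,pickle
from h import *
c=pickle.load(open("w2.pkl","rb"))
t=np.array([.4975,.2594]);a=np.radians(-4.7);ex=np.array([np.cos(a),np.sin(a)]);ey=np.array([-np.sin(a),np.cos(a)])
S=4
im=cv2.resize(c["frame"][35:240,200:360,::-1],None,fx=S,fy=S,interpolation=cv2.INTER_CUBIC).copy()
im=im[:600]
def rect(x0,x1,y0,y1,z,col):
    P=[px(c,[*(t+ex*x+ey*y),z]) for x,y in((x0,y0),(x1,y0),(x1,y1),(x0,y1))]
    P=((np.array(P)-(200,35)+.5)*S).astype(int); cv2.polylines(im,[P],True,col,1)
rect(-.04,.04,-.099,.128,.01,(0,0,255))
rect(-.0175,.0175,-.0265,.0265,.072,(0,255,0))
rect(-.0175,.0175,-.0345,.0345,.099,(255,0,255))
rect(-.015,.015,.107,.115,.078,(255,255,0))
cv2.imwrite("pics/w2o.png",im)
for v in (365,480):
    p=hit(c,398/1.4,v/1.4,.2013+.0244)[:2]-np.array([.4975,.259]); print(p@ex,p@ey)
E
```

```text
-0.00020724452951541078 0.01716604645369493
-0.00027657901305198245 -0.016728389696208934
```

View pics/w2o.png

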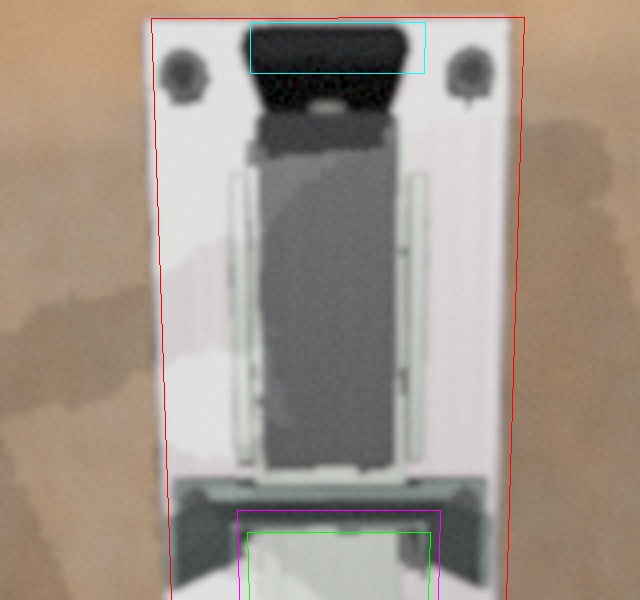

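The model sits about 1–2 mm too far +x (plate centre 327 versus 338 drawn) and about 1 mm too far +y. I'll correct and descend in stages, watching the force.

```bash
python3 -m jog '[[1,-0.001,0,-0.03,0,0,0.3],[1,-0.001,0,-0.06,0,0,0.3],[1,-0.001,0,-0.09,0,0,0.3],[1,-0.001,0,-0.105,0,0,0.3],[1,-0.001,0,-0.105,0,0,0.3]]'
python3 -m jog '[[1,0,0,0,0,0,0],[1,0,0,-0.01,0,0,0],[1,0,0,-0.02,0,0,0],[1,0,0,-0.03,0,0,0],[1,0,0,-0.035,0,0,0]]'
python3 -m jog '[[1,0,0,0,0,0,0],[1,0,0,0,0,0,0],[1,0,0,0,0,0,0],[1,0,0,0,0,0,0]]'
python3 - <<'E'
from bench import r
import cv2,pickle
from h import *
o,c=wcam(r); pickle.dump(c,open("w3.pkl","wb")); print(o["ee_pos"],o["moment"])
s=r.read_camera("side");t=r.read_camera("top")
a=cv2.resize(c["frame"],(400,300));b=cv2.resize(s["frame"][130:250,210:370],(400,300),interpolation=cv2.INTER_CUBIC)
d=cv2.resize(t["frame"][165:255,160:280],(400,300),interpolation=cv2.INTER_CUBIC)
cv2.imwrite("pics/w3.png",np.vstack([np.hstack([a,b]),np.hstack([d,d*0])])[...,::-1])
E
```

```text
time_s: 6.23
ee_pos: [0.493, 0.2585, 0.0919]
tcp_rot: [[0.079, 0.997, -0.008], [0.997, -0.079, -0.002], [-0.003, -0.008, -1.0]]
wrist_force: [-0.7, 0.0, -1.1]
opening: 0.0316
gripper_force: 30.2
time_s: 6.65
ee_pos: [0.4955, 0.2597, 0.06]
tcp_rot: [[0.078, 0.997, -0.001], [0.997, -0.078, -0.0], [-0.0, -0.001, -1.0]]
wrist_force: [0.6, 0.4, -1.2]
opening: 0.0313
gripper_force: 30.2
time_s: 6.98
ee_pos: [0.4966, 0.26, 0.0619]
tcp_rot: [[0.078, 0.997, 0.001], [0.997, -0.078, 0.0], [0.0, 0.001, -1.0]]
wrist_force: [0.1, 0.2, -0.3]
opening: 0.0315
gripper_force: 30.2
[0.49662396 0.26000993 0.0618846 ] [-0.00378711  0.05094929  0.04996952]
```

View pics/w3.png

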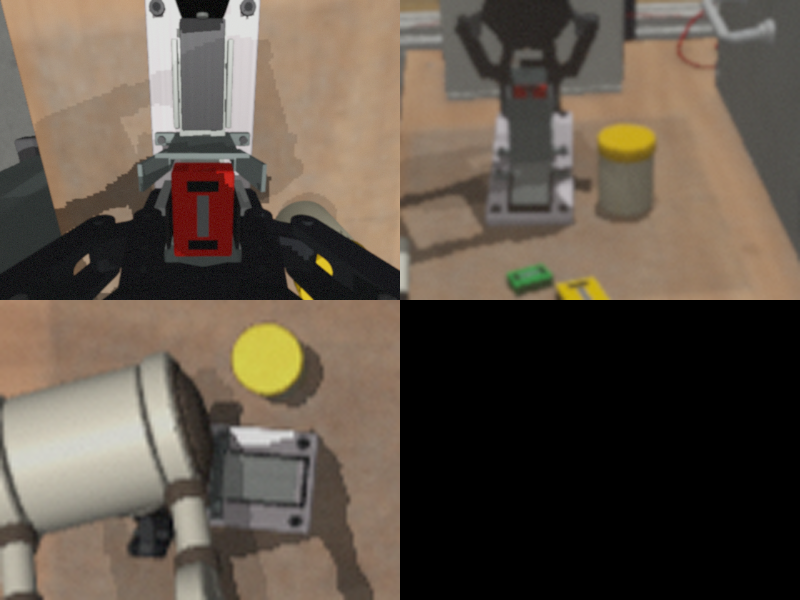

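The wrist tile shows red lying level inside the flared mouth, with no force, and the jar clear. I'll continue down and release.

```bash
python3 -m jog '[[1,0,-0.0005,-0.008,0,0,0],[1,0,-0.0005,-0.018,0,0,0],[1,0,-0.0005,-0.028,0,0,0],[1,0,-0.0005,-0.038,0,0,0],[1,0,-0.0005,-0.042,0,0,0]]'
python3 -m jog '[[1,0,0,0,0,0,0],[1,0,0,0,0,0,0],[1,0,0,0,0,0,0],[1,0,0,0,0,0,0]]'
```

```text
time_s: 7.55
ee_pos: [0.4948, 0.259, 0.0168]
tcp_rot: [[0.078, 0.997, -0.003], [0.997, -0.078, -0.001], [-0.001, -0.003, -1.0]]
wrist_force: [0.4, 0.5, 0.2]
opening: 0.0316
gripper_force: 30.2
time_s: 7.88
ee_pos: [0.4965, 0.2595, 0.0198]
tcp_rot: [[0.078, 0.997, 0.001], [0.997, -0.078, 0.0], [0.0, 0.001, -1.0]]
wrist_force: [1.1, 0.3, -0.9]
opening: 0.0317
gripper_force: 30.2
```

```bash
python3 -m jog '[[-0.3,0,0,0,0,0,0],[-0.3,0,0,0,0,0,0],[-0.3,0,0,0,0,0,0],[-0.3,0,0,0,0,0,0],[-0.3,0,0,0,0,0,0]]'
python3 -m jog '[[-0.3,0,0,0.03,0,0,0],[-0.3,0,0,0.07,0,0,0],[-0.3,0,0,0.11,0,0,0],[-0.3,0,0,0.15,0,0,0],[-0.3,0,0,0.18,0,0,0]]'
python3 - <<'E'
from bench import r
import cv2
from h import *
o,c=wcam(r); print(o["ee_pos"])
cv2.imwrite("pics/w4.png",cv2.resize(c["frame"][100:310,140:420,::-1],(560,420),interpolation=cv2.INTER_CUBIC))
E
```

```text
time_s: 8.3
ee_pos: [0.4962, 0.2594, 0.0194]
tcp_rot: [[0.078, 0.997, 0.0], [0.997, -0.078, 0.0], [0.0, 0.0, -1.0]]
wrist_force: [0.7, -1.1, -0.2]
opening: 0.0558
gripper_force: 0.0
time_s: 8.72
ee_pos: [0.497, 0.2596, 0.2032]
tcp_rot: [[0.078, 0.997, 0.004], [0.997, -0.078, 0.001], [0.001, 0.004, -1.0]]
wrist_force: [1.3, -0.0, 0.5]
opening: 0.0555
gripper_force: 0.0
[0.49700868 0.25962651 0.20322703]
```

View pics/w4.png

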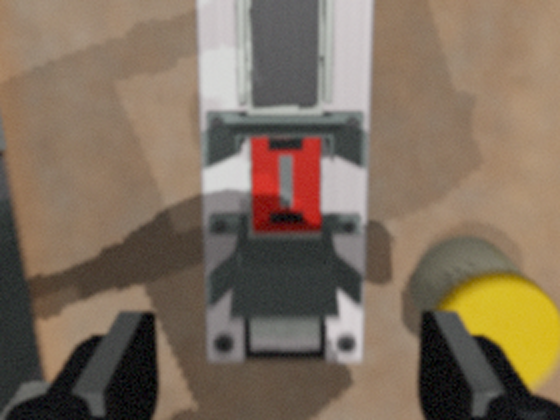

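Red lies flat at the bottom of the tower, around (287,185) in the crop. Yellow is next.

```bash
python3 -m jog '[[-1,0.003,-0.035,0,0,0,5],[-1,0.006,-0.075,0,0,0,10],[-1,0.01,-0.115,0,0,0,15],[-1,0.014,-0.155,0,0,0,18.7],[-1,0.018,-0.195,0,0,0,18.7]]'
python3 -m jog '[[-1,0.004,-0.035,0,0,0,0],[-1,0.006,-0.07,-0.02,0,0,0],[-1,0.008,-0.0885,-0.05,0,0,0],[-1,0.008,-0.0885,-0.08,0,0,0],[-1,0.008,-0.0885,-0.1,0,0,0]]'
python3 -m jog '[[-1,0,0,-0.01,0,0,0],[-1,0,0,-0.03,0,0,0],[-1,0,0,-0.06,0,0,0],[-1,0,0,-0.072,0,0,0],[-1,0,0,-0.078,0,0,0]]'
python3 -m jog '[[-1,0,0,0,0,0,0],[-1,0,0,0,0,0,0],[-1,0,0,0,0,0,0],[-1,0,0,0,0,0,0]]'
```

```text
time_s: 9.18
ee_pos: [0.5138, 0.0627, 0.1991]
tcp_rot: [[-0.249, 0.969, 0.0], [0.969, 0.249, 0.0], [-0.0, 0.0, -1.0]]
wrist_force: [1.0, 0.5, -0.8]
opening: 0.0854
gripper_force: 0.0
time_s: 9.6
ee_pos: [0.5207, -0.0253, 0.0964]
tcp_rot: [[-0.243, 0.97, -0.003], [0.97, 0.243, 0.001], [0.001, -0.003, -1.0]]
wrist_force: [-1.1, 0.3, -1.5]
opening: 0.0854
gripper_force: 0.0
time_s: 10.02
ee_pos: [0.5206, -0.0235, 0.0195]
tcp_rot: [[-0.246, 0.969, -0.004], [0.969, 0.246, 0.001], [0.002, -0.003, -1.0]]
wrist_force: [0.2, 0.9, 0.1]
opening: 0.0859
gripper_force: 0.0
time_s: 10.35
ee_pos: [0.5235, -0.0244, 0.0229]
tcp_rot: [[-0.246, 0.969, 0.003], [0.969, 0.246, -0.001], [-0.002, 0.003, -1.0]]
wrist_force: [0.2, 0.4, 0.0]
opening: 0.0855
gripper_force: 0.0
```

```bash
python3 -m jog '[[1,0,0,0,0,0,0],[1,0,0,0,0,0,0],[1,0,0,0,0,0,0],[1,0,0,0,0,0,0],[1,0,0,0,0,0,0]]'
python3 -m jog '[[1,0,0,0,0,0,0],[1,0,0,0.03,0,0,0],[1,0,0,0.07,0,0,0],[1,0,0,0.11,0,0,0],[1,0,0,0.15,0,0,0]]'
python3 -m jog '[[1,0,0.02,0.025,0,0,-2],[1,-0.003,0.055,0.03,0,0,-7],[1,-0.006,0.095,0.03,0,0,-12],[1,-0.01,0.135,0.03,0,0,-17],[1,-0.014,0.175,0.03,0,0,-18.7]]'
python3 -m jog '[[1,-0.004,0.035,0,0,0,0],[1,-0.008,0.07,0,0,0,0],[1,-0.01,0.095,0,0,0,0],[1,-0.0118,0.1086,0,0,0,0],[1,-0.0118,0.1086,0,0,0,0]]'
python3 -m jog '[[1,0,0,0,0,0,0],[1,0,0,-0.03,0,0,0],[1,0,0,-0.06,0,0,0],[1,0,0,-0.085,0,0,0],[1,0,0,-0.1,0,0,0]]'
python3 -m jog '[[1,0,0,0,0,0,0],[1,0,0,0,0,0,0],[1,0,0,0,0,0,0],[1,0,0,0,0,0,0]]'
python3 - <<'E'
from bench import r
o=r.get_obs();print(o["ee_pos"],o["wrist_force"])
E
```

```text
time_s: 10.77
ee_pos: [0.5224, -0.0242, 0.0216]
tcp_rot: [[-0.246, 0.969, 0.001], [0.969, 0.246, -0.0], [-0.0, 0.001, -1.0]]
wrist_force: [-0.0, 0.0, -0.9]
opening: 0.0313
gripper_force: 30.3
time_s: 11.18
ee_pos: [0.5214, -0.0239, 0.1725]
tcp_rot: [[-0.246, 0.969, -0.001], [0.969, 0.246, 0.0], [0.001, -0.001, -1.0]]
wrist_force: [0.1, -0.1, 0.0]
opening: 0.0316
gripper_force: 30.3
time_s: 11.6
ee_pos: [0.5077, 0.1524, 0.2015]
tcp_rot: [[0.083, 0.997, 0.0], [0.997, -0.083, 0.0], [0.0, 0.0, -1.0]]
wrist_force: [0.8, 0.3, -1.7]
opening: 0.0313
gripper_force: 30.2
time_s: 12.02
ee_pos: [0.4955, 0.2616, 0.2009]
tcp_rot: [[0.075, 0.997, -0.001], [0.997, -0.075, 0.0], [0.0, -0.001, -1.0]]
wrist_force: [0.3, -0.3, -0.4]
opening: 0.0316
gripper_force: 30.3
time_s: 12.43
ee_pos: [0.4949, 0.257, 0.098]
tcp_rot: [[0.08, 0.997, -0.005], [0.997, -0.08, -0.002], [-0.002, -0.004, -1.0]]
wrist_force: [-0.0, 0.1, -0.7]
opening: 0.0313
gripper_force: 30.3
time_s: 12.77
ee_pos: [0.4979, 0.2593, 0.1033]
tcp_rot: [[0.079, 0.997, 0.003], [0.997, -0.079, 0.001], [0.001, 0.003, -1.0]]
wrist_force: [0.9, 0.4, -0.2]
opening: 0.0314
gripper_force: 30.3
[0.49791789 0.25926825 0.10328518] [ 0.91947507  0.42476657 -0.16495422]
```

Lower to TCP 0.034.

```bash
python3 -m jog '[[1,0,0,0,0,0,0],[1,0,0,-0.01,0,0,0],[1,0,0,-0.022,0,0,0],[1,0,0,-0.034,0,0,0],[1,0,0,-0.046,0,0,0]]'
python3 -m jog '[[1,0,0,-0.01,0,0,0],[1,0,0,-0.018,0,0,0],[1,0,0,-0.021,0,0,0],[1,0,0,-0.021,0,0,0],[1,0,0,-0.021,0,0,0]]'
python3 -m jog '[[-0.3,0,0,0,0,0,0],[-0.3,0,0,0,0,0,0],[-0.3,0,0,0,0,0,0],[-0.3,0,0,0,0,0,0],[-0.3,0,0,0,0,0,0]]'
python3 -m jog '[[-0.3,0,0,0.03,0,0,0],[-0.3,0,0,0.07,0,0,0],[-0.3,0,0,0.11,0,0,0],[-0.3,0,0,0.145,0,0,0],[-0.3,0,0,0.166,0,0,0]]'
python3 - <<'E'
from bench import r
import cv2
from h import *
o,c=wcam(r); print(o["ee_pos"])
cv2.imwrite("pics/w5.png",cv2.resize(c["frame"][100:310,140:420,::-1],(560,420),interpolation=cv2.INTER_CUBIC))
E
```

```text
time_s: 13.18
ee_pos: [0.4964, 0.2601, 0.0546]
tcp_rot: [[0.078, 0.997, 0.0], [0.997, -0.078, 0.001], [0.001, 0.0, -1.0]]
wrist_force: [-1.9, 2.4, 12.2]
opening: 0.0318
gripper_force: 34.5
time_s: 13.6
ee_pos: [0.4953, 0.2605, 0.0325]
tcp_rot: [[0.078, 0.997, -0.002], [0.997, -0.078, 0.002], [0.002, -0.002, -1.0]]
wrist_force: [0.7, 6.0, -0.9]
opening: 0.0315
gripper_force: 36.4
time_s: 14.02
ee_pos: [0.4962, 0.2592, 0.0341]
tcp_rot: [[0.078, 0.997, -0.0], [0.997, -0.078, -0.0], [-0.0, -0.0, -1.0]]
wrist_force: [0.1, 0.0, -0.3]
opening: 0.0556
gripper_force: 0.0
time_s: 14.43
ee_pos: [0.4981, 0.2599, 0.2053]
tcp_rot: [[0.078, 0.997, 0.006], [0.997, -0.078, 0.002], [0.002, 0.006, -1.0]]
wrist_force: [0.0, 0.3, -0.5]
opening: 0.0558
gripper_force: 0.0
[0.49810308 0.25985079 0.20527892]
```

View pics/w5.png

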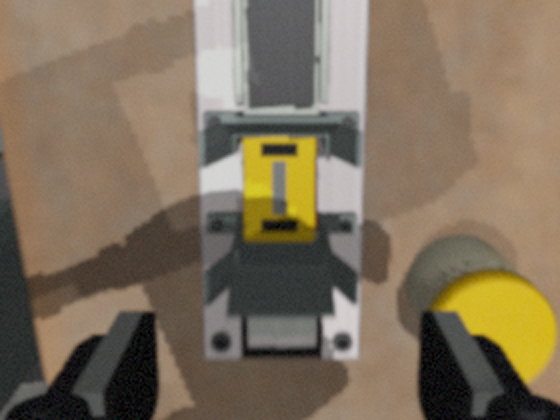

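Yellow lies flat on top of red, around (280,190) in the crop. It touched the wall lightly on the −y side, so I'll place green about 0.5 mm farther +y.

```bash
python3 -m jog '[[-1,0.005,-0.035,0,0,0,5],[-1,0.01,-0.075,0,0,0,10],[-1,0.015,-0.115,0,0,0,15],[-1,0.02,-0.155,0,0,0,18.7],[-1,0.025,-0.195,0,0,0,18.7]]'
python3 -m jog '[[-1,0.006,-0.04,0,0,0,0],[-1,0.012,-0.08,0,0,0,0],[-1,0.018,-0.12,0,0,0,0],[-1,0.024,-0.16,0,0,0,0],[-1,0.029,-0.19,-0.015,0,0,0]]'
python3 -m jog '[[-1,0,-0.01,-0.02,0,0,0],[-1,0,-0.0105,-0.05,0,0,0],[-1,0,-0.0105,-0.085,0,0,0],[-1,0,-0.0105,-0.1,0,0,0],[-1,0,-0.0105,-0.1,0,0,0]]'
python3 -m jog '[[-1,0,0,0,0,0,0],[-1,0,0,-0.025,0,0,0],[-1,0,0,-0.05,0,0,0],[-1,0,0,-0.06,0,0,0],[-1,0,0,-0.063,0,0,0]]'
python3 -m jog '[[-1,0,0,0,0,0,0],[-1,0,0,0,0,0,0],[-1,0,0,0,0,0,0],[-1,0,0,0,0,0,0]]'
```

```text
time_s: 14.9
ee_pos: [0.521, 0.0627, 0.2001]
tcp_rot: [[-0.249, 0.969, 0.0], [0.969, 0.249, -0.0], [-0.0, -0.0, -1.0]]
wrist_force: [0.1, -0.0, -0.1]
opening: 0.0856
gripper_force: 0.0
time_s: 15.32
ee_pos: [0.5521, -0.1297, 0.1881]
tcp_rot: [[-0.244, 0.97, 0.006], [0.97, 0.244, -0.004], [-0.005, 0.005, -1.0]]
wrist_force: [1.2, -0.0, -0.7]
opening: 0.0854
gripper_force: 0.0
time_s: 15.73
ee_pos: [0.5466, -0.1346, 0.0801]
tcp_rot: [[-0.245, 0.969, -0.009], [0.969, 0.245, 0.004], [0.006, -0.008, -1.0]]
wrist_force: [0.4, 0.3, -0.5]
opening: 0.0853
gripper_force: 0.0
time_s: 16.15
ee_pos: [0.5499, -0.1358, 0.0218]
tcp_rot: [[-0.246, 0.969, -0.001], [0.969, 0.246, 0.001], [0.001, -0.001, -1.0]]
wrist_force: [-0.1, -0.0, 0.7]
opening: 0.0854
gripper_force: 0.0
time_s: 16.48
ee_pos: [0.5515, -0.1366, 0.0239]
tcp_rot: [[-0.246, 0.969, 0.003], [0.969, 0.246, -0.001], [-0.002, 0.002, -1.0]]
wrist_force: [-0.4, -0.5, -0.4]
opening: 0.0856
gripper_force: 0.0
```

```bash
python3 -m jog '[[1,0,0,0,0,0,0],[1,0,0,0,0,0,0],[1,0,0,0,0,0,0],[1,0,0,0,0,0,0],[1,0,0,0,0,0,0]]'
python3 -m jog '[[1,0,0,0,0,0,0],[1,0,0,0.03,0,0,0],[1,0,0,0.07,0,0,0],[1,0,0,0.11,0,0,0],[1,0,0,0.15,0,0,0]]'
python3 -m jog '[[1,0,0.02,0.025,0,0,-2],[1,-0.003,0.055,0.03,0,0,-7],[1,-0.006,0.095,0.03,0,0,-12],[1,-0.01,0.135,0.03,0,0,-17],[1,-0.014,0.175,0.03,0,0,-18.7]]'
python3 -m jog '[[1,-0.006,0.04,0,0,0,0],[1,-0.012,0.08,0,0,0,0],[1,-0.018,0.12,0,0,0,0],[1,-0.024,0.16,0,0,0,0],[1,-0.03,0.19,0,0,0,0]]'
python3 -m jog '[[1,-0.005,0.02,0,0,0,0],[1,-0.01,0.0313,0,0,0,0],[1,-0.01,0.0313,-0.02,0,0,0],[1,-0.01,0.0313,-0.05,0,0,0],[1,-0.01,0.0313,-0.075,0,0,0]]'
python3 -m jog '[[1,0,0,-0.02,0,0,0],[1,0,0,-0.025,0,0,0],[1,0,0,-0.025,0,0,0],[1,0,0,-0.025,0,0,0],[1,0,0,-0.025,0,0,0]]'
```

```text
time_s: 16.9
ee_pos: [0.5506, -0.1362, 0.0226]
tcp_rot: [[-0.246, 0.969, 0.0], [0.969, 0.246, -0.0], [-0.0, 0.0, -1.0]]
wrist_force: [-0.7, 0.5, 0.0]
opening: 0.0317
gripper_force: 30.3
time_s: 17.32
ee_pos: [0.5497, -0.1357, 0.1735]
tcp_rot: [[-0.246, 0.969, -0.001], [0.969, 0.246, 0.001], [0.001, -0.001, -1.0]]
wrist_force: [1.4, -0.1, 0.1]
opening: 0.0312
gripper_force: 30.3
time_s: 17.73
ee_pos: [0.5359, 0.0405, 0.2025]
tcp_rot: [[0.083, 0.997, 0.0], [0.997, -0.083, 0.0], [0.0, 0.0, -1.0]]
wrist_force: [0.8, 0.3, -0.4]
opening: 0.0312
gripper_force: 30.3
time_s: 18.15
ee_pos: [0.5053, 0.2318, 0.2022]
tcp_rot: [[0.077, 0.997, -0.0], [0.997, -0.077, 0.001], [0.001, -0.0, -1.0]]
wrist_force: [0.6, 0.8, 0.7]
opening: 0.0313
gripper_force: 30.3
time_s: 18.57
ee_pos: [0.4964, 0.26, 0.1264]
tcp_rot: [[0.078, 0.997, 0.001], [0.997, -0.078, -0.0], [-0.0, 0.001, -1.0]]
wrist_force: [-0.3, -0.2, -1.6]
opening: 0.0312
gripper_force: 30.3
time_s: 18.98
ee_pos: [0.4978, 0.2604, 0.1042]
tcp_rot: [[0.078, 0.997, 0.003], [0.997, -0.078, 0.001], [0.001, 0.003, -1.0]]
wrist_force: [0.9, 0.5, 0.1]
opening: 0.0314
gripper_force: 30.3
```

```bash
python3 -m jog '[[1,0,0,-0.008,0,0,0],[1,0,0,-0.02,0,0,0],[1,0,0,-0.032,0,0,0],[1,0,0,-0.044,0,0,0],[1,0,0,-0.054,0,0,0]]'
python3 -m jog '[[1,0,0,-0.002,0,0,0],[1,0,0,-0.002,0,0,0],[1,0,0,-0.002,0,0,0],[1,0,0,-0.002,0,0,0]]'
python3 -m jog '[[-0.3,0,0,0,0,0,0],[-0.3,0,0,0,0,0,0],[-0.3,0,0,0,0,0,0],[-0.3,0,0,0,0,0,0],[-0.3,0,0,0,0,0,0]]'
python3 -m jog '[[-0.3,0,0,0.03,0,0,0],[-0.3,0,0,0.07,0,0,0],[-0.3,0,0,0.11,0,0,0],[-0.3,0,0,0.145,0,0,0],[-0.3,0,0,0.154,0,0,0]]'
python3 - <<'E'
from bench import r
import cv2
from h import *
o,c=wcam(r); print(o["ee_pos"])
hsv=cv2.cvtColor(c["frame"],cv2.COLOR_RGB2HSV)[100:310,140:420]
for n,lo,hi in (("y",20,35),("g",50,85)):
    m=cv2.inRange(hsv,(lo,120,60),(hi,255,255)); s=cv2.connectedComponentsWithStats(m)[2]; print(n,s[1:][s[1:,4]>60])
E
```

```text
time_s: 19.4
ee_pos: [0.4955, 0.2604, 0.0463]
tcp_rot: [[0.078, 0.997, -0.002], [0.997, -0.078, 0.0], [0.0, -0.002, -1.0]]
wrist_force: [0.4, 1.8, -0.2]
opening: 0.0315
gripper_force: 30.4
time_s: 19.73
ee_pos: [0.4966, 0.2603, 0.0467]
tcp_rot: [[0.078, 0.997, 0.0], [0.997, -0.078, -0.0], [-0.0, 0.0, -1.0]]
wrist_force: [-0.7, 1.0, -0.4]
opening: 0.0314
gripper_force: 30.3
time_s: 20.15
ee_pos: [0.4964, 0.2601, 0.0464]
tcp_rot: [[0.078, 0.997, 0.0], [0.997, -0.078, -0.0], [-0.0, 0.0, -1.0]]
wrist_force: [-0.9, 0.7, -0.1]
opening: 0.0555
gripper_force: 0.0
time_s: 20.57
ee_pos: [0.4997, 0.2612, 0.2077]
tcp_rot: [[0.078, 0.997, 0.011], [0.997, -0.078, 0.003], [0.004, 0.011, -1.0]]
wrist_force: [1.4, 0.2, 0.5]
opening: 0.0555
gripper_force: 0.0
[0.49972489 0.26119258 0.20768793]
y [[ 208  135   66   55 1877]]
g [[ 119   70   38   57 1592]]
```

```bash
python3 -m jog '[[-1,0.005,-0.035,0,0,0,5],[-1,0.01,-0.075,0,0,0,10],[-1,0.015,-0.115,0,0,0,15],[-1,0.02,-0.155,0,0,0,18.7],[-1,0.025,-0.195,0,0,0,18.7]]'
python3 -m jog '[[-1,0.006,-0.04,0,0,0,0],[-1,0.012,-0.08,0,0,0,0],[-1,0.018,-0.12,0,0,0,0],[-1,0.024,-0.16,0,0,0,0],[-1,0.03,-0.2,0,0,0,0]]'
python3 -m jog '[[-1,0.006,-0.03,0,0,0,0],[-1,0.013,-0.057,0,0,0,0],[-1,0.013,-0.057,-0.03,0,0,0],[-1,0.013,-0.057,-0.07,0,0,0],[-1,0.013,-0.057,-0.1,0,0,0]]'
python3 -m jog '[[-1,0,0,-0.01,0,0,0],[-1,0,0,-0.035,0,0,0],[-1,0,0,-0.06,0,0,0],[-1,0,0,-0.073,0,0,0],[-1,0,0,-0.078,0,0,0]]'
python3 -m jog '[[-1,0,0,0,0,0,0],[-1,0,0,0,0,0,0],[-1,0,0,0,0,0,0],[-1,0,0,0,0,0,0],[-1,0,0,0,0,0,0]]'
```

```text
time_s: 21.03
ee_pos: [0.5203, 0.0636, 0.1986]
tcp_rot: [[-0.249, 0.969, -0.002], [0.969, 0.249, 0.0], [0.001, -0.002, -1.0]]
wrist_force: [0.8, -0.3, -0.2]
opening: 0.0853
gripper_force: 0.0
time_s: 21.45
ee_pos: [0.5504, -0.1365, 0.1985]
tcp_rot: [[-0.245, 0.969, -0.002], [0.969, 0.245, 0.001], [0.002, -0.002, -1.0]]
wrist_force: [0.7, 1.6, 0.9]
opening: 0.0854
gripper_force: 0.0
time_s: 21.87
ee_pos: [0.5627, -0.1918, 0.0964]
tcp_rot: [[-0.244, 0.97, -0.003], [0.97, 0.244, 0.002], [0.002, -0.002, -1.0]]
wrist_force: [-0.9, 0.0, -1.1]
opening: 0.0857
gripper_force: 0.0
time_s: 22.28
ee_pos: [0.5626, -0.1906, 0.0197]
tcp_rot: [[-0.246, 0.969, -0.004], [0.969, 0.246, 0.002], [0.003, -0.004, -1.0]]
wrist_force: [-0.2, 0.4, 0.5]
opening: 0.0853
gripper_force: 0.0
time_s: 22.7
ee_pos: [0.5652, -0.1922, 0.0236]
tcp_rot: [[-0.246, 0.969, 0.002], [0.969, 0.246, -0.001], [-0.002, 0.002, -1.0]]
wrist_force: [-0.1, 0.1, 0.0]
opening: 0.0855
gripper_force: 0.0
```

```bash
python3 -m jog '[[1,0,0,0,0,0,0],[1,0,0,0,0,0,0],[1,0,0,0,0,0,0],[1,0,0,0,0,0,0],[1,0,0,0,0,0,0]]'
python3 -m jog '[[1,0,0,0,0,0,0],[1,0,0,0.03,0,0,0],[1,0,0,0.07,0,0,0],[1,0,0,0.11,0,0,0],[1,0,0,0.15,0,0,0]]'
python3 -m jog '[[1,0,0.02,0.025,0,0,-2],[1,-0.003,0.055,0.03,0,0,-7],[1,-0.006,0.095,0.03,0,0,-12],[1,-0.01,0.135,0.03,0,0,-17],[1,-0.014,0.175,0.03,0,0,-18.7]]'
python3 -m jog '[[1,-0.006,0.04,0,0,0,0],[1,-0.012,0.08,0,0,0,0],[1,-0.018,0.12,0,0,0,0],[1,-0.024,0.16,0,0,0,0],[1,-0.03,0.195,0,0,0,0]]'
python3 -m jog '[[1,-0.008,0.035,0,0,0,0],[1,-0.017,0.065,0,0,0,0],[1,-0.024,0.082,0,0,0,0],[1,-0.024,0.082,-0.03,0,0,0],[1,-0.024,0.082,-0.06,0,0,0]]'
python3 -m jog '[[1,0,0,-0.02,0,0,0],[1,0,0,-0.04,0,0,0],[1,0,0,-0.04,0,0,0],[1,0,0,-0.04,0,0,0],[1,0,0,-0.04,0,0,0]]'
```

```text
time_s: 23.12
ee_pos: [0.5645, -0.1918, 0.0226]
tcp_rot: [[-0.246, 0.969, 0.0], [0.969, 0.246, -0.0], [-0.0, 0.0, -1.0]]
wrist_force: [0.7, -0.1, -0.6]
opening: 0.0316
gripper_force: 30.2
time_s: 23.53
ee_pos: [0.5638, -0.1914, 0.1735]
tcp_rot: [[-0.246, 0.969, -0.001], [0.969, 0.246, 0.001], [0.001, -0.001, -1.0]]
wrist_force: [1.0, -1.0, -0.3]
opening: 0.0314
gripper_force: 30.2
time_s: 23.95
ee_pos: [0.5499, -0.0152, 0.2025]
tcp_rot: [[0.083, 0.997, 0.0], [0.997, -0.083, 0.0], [0.0, 0.0, -1.0]]
wrist_force: [1.3, 0.9, -0.3]
opening: 0.0316
gripper_force: 30.2
time_s: 24.37
ee_pos: [0.5194, 0.1806, 0.2022]
tcp_rot: [[0.077, 0.997, -0.0], [0.997, -0.077, 0.0], [0.0, -0.0, -1.0]]
wrist_force: [0.9, -0.4, -0.7]
opening: 0.0313
gripper_force: 30.2
time_s: 24.78
ee_pos: [0.4975, 0.2622, 0.1437]
tcp_rot: [[0.075, 0.997, 0.005], [0.997, -0.075, 0.001], [0.002, 0.005, -1.0]]
wrist_force: [0.2, -0.4, -1.5]
opening: 0.031
gripper_force: 30.2
time_s: 25.2
ee_pos: [0.4972, 0.2604, 0.1036]
tcp_rot: [[0.078, 0.997, 0.002], [0.997, -0.078, 0.0], [0.001, 0.002, -1.0]]
wrist_force: [0.0, 0.5, 0.2]
opening: 0.0315
gripper_force: 30.2
```

```bash
python3 -m jog '[[1,0,0,-0.008,0,0,0],[1,0,0,-0.018,0,0,0],[1,0,0,-0.028,0,0,0],[1,0,0,-0.038,0,0,0],[1,0,0,-0.046,0,0,0]]'
python3 -m jog '[[1,0,0,-0.002,0,0,0],[1,0,0,-0.002,0,0,0],[1,0,0,-0.002,0,0,0],[1,0,0,-0.002,0,0,0],[1,0,0,-0.002,0,0,0]]'
python3 - <<'E'
from bench import r
o=r.get_obs();print(o["ee_pos"],o["wrist_force"])
E
```

```text
time_s: 25.62
ee_pos: [0.496, 0.2604, 0.055]
tcp_rot: [[0.078, 0.997, -0.001], [0.997, -0.078, 0.0], [0.0, -0.001, -1.0]]
wrist_force: [0.5, 0.8, 0.5]
opening: 0.0313
gripper_force: 30.5
time_s: 26.03
ee_pos: [0.4963, 0.2603, 0.0545]
tcp_rot: [[0.078, 0.997, 0.0], [0.997, -0.078, 0.0], [0.0, 0.0, -1.0]]
wrist_force: [-0.4, 2.0, -1.7]
opening: 0.0315
gripper_force: 30.4
[0.49630582 0.26034678 0.05448579] [-0.36121018  1.9926016  -1.68301313]
```

```bash
python3 -m jog '[[-0.3,0,0,0,0,0,0],[-0.3,0,0,0,0,0,0],[-0.3,0,0,0,0,0,0],[-0.3,0,0,0,0,0,0],[-0.3,0,0,0,0,0,0]]'
python3 -m jog '[[-0.3,0,0,0.03,0,0,0],[-0.3,0,0,0.07,0,0,0],[-0.3,0,0,0.11,0,0,0],[-0.3,0,0,0.145,0,0,0],[-0.3,0,0,0.145,0,0,0]]'
python3 - <<'E'
from bench import r
import cv2
from h import *
o,c=wcam(r); print(o["ee_pos"])
s=r.read_camera("side")
a=cv2.resize(c["frame"][80:320,130:450],(400,300));b=cv2.resize(s["frame"][130:250,210:370],(400,300),interpolation=cv2.INTER_CUBIC)
cv2.imwrite("pics/w6.png",np.hstack([a,b])[...,::-1])
E
```

```text
time_s: 26.45
ee_pos: [0.4964, 0.2601, 0.0544]
tcp_rot: [[0.078, 0.997, 0.0], [0.997, -0.078, -0.0], [-0.0, 0.0, -1.0]]
wrist_force: [0.5, -0.4, -0.6]
opening: 0.0557
gripper_force: 0.0
time_s: 26.87
ee_pos: [0.501, 0.2616, 0.2085]
tcp_rot: [[0.078, 0.997, 0.015], [0.997, -0.078, 0.004], [0.005, 0.014, -1.0]]
wrist_force: [1.0, 0.5, 1.1]
opening: 0.0553
gripper_force: 0.0
[0.50095775 0.26157025 0.20848022]
```

View pics/w6.png

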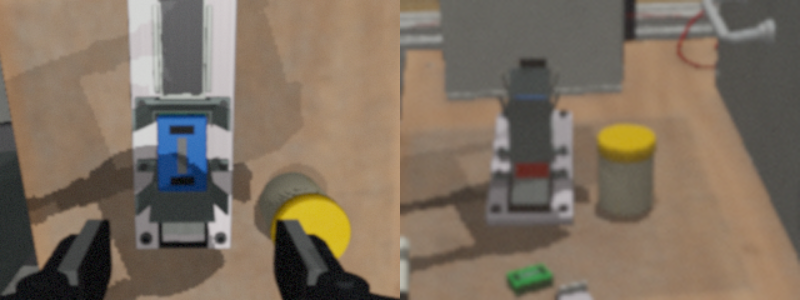

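All four are in the tower, with blue flat on top in the left tile and red visible through the gap in the right tile. Next I'll check clearance behind the handle against the grey panel. In the side view its top edge is at about (265,113) and its bottom edge at about (265,167).

```bash
python3 - <<'E'
from bench import r
from h import *
s=r.read_camera("side");t=r.read_camera("top")
b=hit(s,265,167,0);d=ray(s,265,113);k=(b[1]-s["xyz"][1])/d[1];print("panel bottom",b,"top z",(s["xyz"]+k*d))
for u,v in((148,200),(130,200),(112,200)):
    print(u,hit(t,u,v,0)[:2],hit(t,u,v,.13)[:2])
print(r.get_obs()["joints"])
E
python3 - <<'E'
import cv2,numpy as np
a=cv2.imread("pics/top0.png")[150:280,85:215];b=cv2.imread("pics/side0.png")[85:215,195:325]
cv2.imwrite("pics/p.png",cv2.resize(np.hstack([a,b]),None,fx=3,fy=3,interpolation=cv2.INTER_CUBIC))
E
```

```text
panel bottom [0.51549511 0.45169245 0.        ] top z [0.51965774 0.45169245 0.15756245]
148 [0.53987983 0.44513188] [0.531015   0.40646781]
130 [0.53939794 0.493306  ] [0.53058188 0.44976643]
112 [0.53891599 0.54148623] [0.53014871 0.49307056]
[ 2.67271253e-01  1.47672839e-01  1.67648456e+00 -7.32176621e-05
  1.31999390e+00  3.45549316e-01]
```

View pics/p.png

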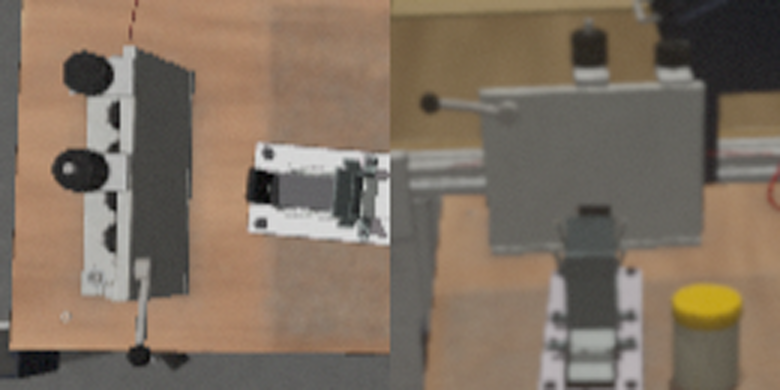

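The panel face is at y≈0.45 and reaches about 0.16 m high. I'll turn the gripper 180° so the camera points away from it, and come down about 8 mm behind the handle.

```bash
python3 -m jog '[[1,0,0.01,0,0,0,7],[1,0,0.02,0,0,0,14],[1,0,0.03,0,0,0,21],[1,0,0.04,0,0,0,28],[1,0,0.05,0,0,0,35]]' 60
python3 -m jog '[[1,0,0.01,0,0,0,7],[1,0,0.02,0,0,0,14],[1,0,0.03,0,0,0,21],[1,0,0.04,0,0,0,28],[1,0,0.05,0,0,0,35]]'
python3 -m jog '[[1,0,0.01,0,0,0,7],[1,0,0.015,0,0,0,14],[1,0,0.02,0,0,0,21],[1,0,0.025,0,0,0,28],[1,0,0.03,0,0,0,35]]'
python3 -m jog '[[1,0.002,0,0,0,0,7],[1,0.004,0,0,0,0,14],[1,0.006,0,0,0,0,21],[1,0.008,0.001,0,0,0,28],[1,0.01,0.003,0,0,0,35]]'
python3 -m jog '[[1,0,0,0,0,0,7],[1,0,0,0,0,0,14],[1,0,0,0,0,0,21],[1,0,0,0,0,0,28],[1,0,0,0,0,0,35]]'
python3 -m jog '[[1,0,0,0,0,0,5],[1,0,0,0,0,0,5],[1,0,0,0,0,0,5],[1,0,0,0,0,0,5],[1,0,0,0,0,0,5]]'
python3 - <<'E'
from bench import r
o=r.get_obs();print(o["ee_pos"],o["joints"])
E
```

```text
time_s: 27.48
ee_pos: [0.495, 0.3102, 0.1966]
tcp_rot: [[-0.513, 0.858, -0.004], [0.858, 0.513, -0.002], [0.001, -0.005, -1.0]]
wrist_force: [0.0, 0.6, -0.2]
opening: -0.0
gripper_force: 0.0
time_s: 27.9
ee_pos: [0.495, 0.3601, 0.1964]
tcp_rot: [[-0.913, 0.409, -0.004], [0.409, 0.913, -0.002], [0.003, -0.004, -1.0]]
wrist_force: [0.7, -0.7, 0.5]
opening: 0.0
gripper_force: 0.0
time_s: 28.32
ee_pos: [0.4951, 0.3899, 0.1964]
tcp_rot: [[-0.982, -0.189, -0.004], [-0.189, 0.982, -0.002], [0.005, -0.001, -1.0]]
wrist_force: [-1.2, 0.2, 0.0]
opening: -0.0002
gripper_force: 0.0
time_s: 28.73
ee_pos: [0.5052, 0.3925, 0.1963]
tcp_rot: [[-0.696, -0.718, -0.004], [-0.718, 0.697, -0.002], [0.005, 0.001, -1.0]]
wrist_force: [0.0, -0.1, -0.3]
opening: -0.0001
gripper_force: 0.0
time_s: 29.15
ee_pos: [0.5051, 0.3926, 0.1963]
tcp_rot: [[-0.159, -0.987, -0.004], [-0.987, 0.159, -0.002], [0.003, 0.004, -1.0]]
wrist_force: [0.0, -0.2, -0.4]
opening: 0.0001
gripper_force: 0.0
time_s: 29.57
ee_pos: [0.506, 0.3931, 0.1985]
tcp_rot: [[-0.08, -0.997, -0.001], [-0.997, 0.08, -0.001], [0.001, 0.001, -1.0]]
wrist_force: [-0.3, -0.2, 0.2]
opening: -0.0003
gripper_force: 0.0
[0.50600463 0.39308111 0.1985038 ] [ 4.72227014e-01  3.50824693e-01  1.43286994e+00 -1.79322261e-05
  1.35923199e+00 -2.58960416e+00]
```

```bash
python3 -m jog '[[1,0,0,-0.02,0,0,0],[1,0,0,-0.045,0,0,0],[1,0,0,-0.07,0,0,0],[1,0,0,-0.09,0,0,0],[1,0,0,-0.1,0,0,0]]'
python3 -m jog '[[1,0,0,0,0,0,0],[1,0,0,-0.01,0,0,0],[1,0,0,-0.02,0,0,0],[1,0,0,-0.03,0,0,0],[1,0,0,-0.04,0,0,0]]'
python3 -m jog '[[1,0,0,0,0,0,0],[1,0,0,0,0,0,0],[1,0,0,0,0,0,0],[1,0,0,0,0,0,0],[1,0,0,0,0,0,0]]'
python3 - <<'E'
from bench import r
import cv2
from h import *
o,c=wcam(r); s=r.read_camera("side"); print(o["ee_pos"],o["wrist_force"])
a=cv2.resize(c["frame"],(400,300));b=cv2.resize(s["frame"][100:220,190:350],(400,300),interpolation=cv2.INTER_CUBIC)
cv2.imwrite("pics/w7.png",np.hstack([a,b])[...,::-1])
E
```

```text
time_s: 29.98
ee_pos: [0.5045, 0.3923, 0.0957]
tcp_rot: [[-0.079, -0.997, -0.005], [-0.997, 0.079, -0.002], [0.003, 0.004, -1.0]]
wrist_force: [-0.6, 0.2, -0.8]
opening: -0.0001
gripper_force: 0.0
time_s: 30.4
ee_pos: [0.5068, 0.3935, 0.0591]
tcp_rot: [[-0.078, -0.997, 0.001], [-0.997, 0.078, 0.001], [-0.001, -0.001, -1.0]]
wrist_force: [0.3, -0.1, 0.3]
opening: 0.0001
gripper_force: 0.0
time_s: 30.82
ee_pos: [0.5069, 0.3935, 0.0601]
tcp_rot: [[-0.078, -0.997, 0.001], [-0.997, 0.078, 0.001], [-0.001, -0.001, -1.0]]
wrist_force: [-0.4, -0.3, -0.0]
opening: 0.0
gripper_force: 0.0
[0.50685669 0.39353825 0.06010827] [-0.44801271 -0.30533152 -0.00616839]
```

View pics/w7.png

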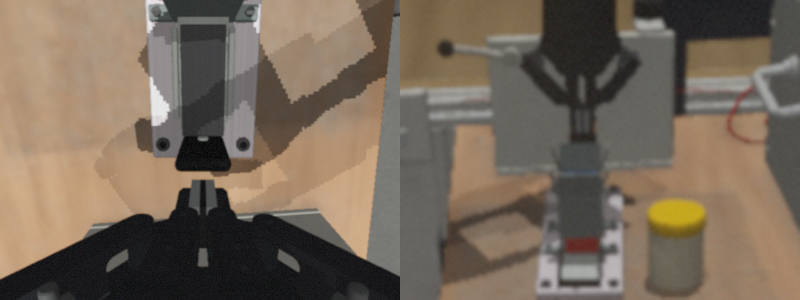

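The closed fingers at (203,185) in the left tile are lined up just behind the black handle at (203,160). I'll push steadily along −y of the magazine, watching the force.

```bash
python3 -m jog '[[1,-0.0004,-0.005,0,0,0,0],[1,-0.0008,-0.01,0,0,0,0],[1,-0.0012,-0.015,0,0,0,0],[1,-0.0016,-0.02,0,0,0,0],[1,-0.002,-0.025,0,0,0,0]]' | grep -E "pos|wrist"
python3 -m jog '[[1,-0.0004,-0.005,0,0,0,0],[1,-0.0008,-0.01,0,0,0,0],[1,-0.0012,-0.015,0,0,0,0],[1,-0.0016,-0.02,0,0,0,0],[1,-0.002,-0.025,0,0,0,0]]' | grep -E "pos|wrist"
python3 -m jog '[[1,-0.0003,-0.004,0,0,0,0],[1,-0.0006,-0.008,0,0,0,0],[1,-0.0009,-0.012,0,0,0,0],[1,-0.0012,-0.016,0,0,0,0],[1,-0.0014,-0.018,0,0,0,0]]' | grep -E "pos|wrist"
python3 -m jog '[[1,0,0,0,0,0,0],[1,0,0,0,0,0,0]]' | grep -E "pos|wrist"
```

```text
ee_pos: [0.5044, 0.3685, 0.0596]
wrist_force: [-0.3, 4.7, -1.1]
ee_pos: [0.5025, 0.3438, 0.0596]
wrist_force: [1.3, 6.2, -1.4]
ee_pos: [0.5011, 0.3258, 0.0596]
wrist_force: [0.5, 7.4, -1.1]
ee_pos: [0.5011, 0.3256, 0.0596]
wrist_force: [0.7, 5.9, -0.8]
```

```bash
for i in 1; do python3 -m jog '[[1,-0.0001,-0.0015,0,0,0,0],[1,-0.0002,-0.003,0,0,0,0],[1,-0.0003,-0.004,0,0,0,0],[1,-0.0004,-0.005,0,0,0,0],[1,-0.0005,-0.006,0,0,0,0]]' | grep -E "pos|wrist"
python3 -m jog '[[1,-0.0001,-0.001,0,0,0,0],[1,-0.0001,-0.001,0,0,0,0],[1,-0.0002,-0.002,0,0,0,0],[1,-0.0002,-0.002,0,0,0,0]]' | grep -E "pos|wrist"; done
```

```text
ee_pos: [0.5006, 0.3201, 0.0596]
wrist_force: [0.4, 8.0, -1.5]
ee_pos: [0.5004, 0.318, 0.0596]
wrist_force: [0.7, 7.0, -0.6]
```

```bash
python3 -m jog '[[1,-0.0001,-0.001,0,0,0,0],[1,-0.0002,-0.002,0,0,0,0],[1,-0.0002,-0.002,0,0,0,0]]' | grep -E "pos|wrist"
python3 -m jog '[[1,-0.0001,-0.001,0,0,0,0],[1,-0.0001,-0.001,0,0,0,0],[1,-0.0001,-0.001,0,0,0,0]]' | grep -E "pos|wrist"
```

```text
ee_pos: [0.5003, 0.316, 0.0596]
wrist_force: [1.9, 6.3, -1.6]
ee_pos: [0.5002, 0.315, 0.0596]
wrist_force: [1.1, 6.0, -1.6]
```

```bash
python3 -m jog '[[1,-0.0001,-0.001,0,0,0,0],[1,-0.0002,-0.002,0,0,0,0],[1,-0.0002,-0.002,0,0,0,0]]' | grep -E "pos|wrist"
python3 -m jog '[[1,-0.0001,-0.001,0,0,0,0],[1,-0.0001,-0.001,0,0,0,0],[1,-0.0001,-0.001,0,0,0,0]]' | grep -E "pos|wrist"
python3 -m jog '[[1,-0.0001,-0.001,0,0,0,0],[1,-0.0001,-0.001,0,0,0,0],[1,-0.0001,-0.001,0,0,0,0]]' | grep -E "pos|wrist"
```

```text
ee_pos: [0.5002, 0.3147, 0.0598]
wrist_force: [2.4, 12.6, -2.3]
ee_pos: [0.5002, 0.3146, 0.0598]
wrist_force: [3.3, 16.2, -5.7]
ee_pos: [0.5002, 0.3145, 0.0599]
wrist_force: [3.1, 20.9, -6.4]
```

The slide is at its hard stop: position held while the force rose to 21 N. I'll retract, lift off and let the spring work.

```bash
python3 -m jog '[[1,0.001,0.012,0,0,0,0],[1,0.002,0.028,0,0,0,0],[1,0.0035,0.046,0,0,0,0],[1,0.005,0.066,0,0,0,0],[1,0.0065,0.082,0,0,0,0]]' | grep -E "pos|wrist"
python3 -m jog '[[1,0,0,0,0,0,0],[1,0,0,0.02,0,0,0],[1,0,0,0.06,0,0,0],[1,0,0,0.1,0,0,0],[1,0,0,0.14,0,0,0]]' | grep -E "pos|wrist"
python3 -m jog '[[1,-0.02,0,0.02,0,0,0],[1,-0.05,0,0.03,0,0,0],[1,-0.09,0,0.03,0,0,0],[1,-0.13,0,0.03,0,0,0],[1,-0.16,0,0.03,0,0,0]]' | grep -E "pos|wrist"
python3 -m jog '[[1,0,0,0,0,0,0],[1,0,0,0,0,0,0],[1,0,0,0,0,0,0],[1,0,0,0,0,0,0],[1,0,0,0,0,0,0]]' | grep -E "pos|wrist"
python3 - <<'E'
from bench import r
import cv2
from h import *
s=r.read_camera("side");t=r.read_camera("top"); print(r.get_obs()["time_s"])
f=lambda i:cv2.resize(i,(400,300),interpolation=cv2.INTER_CUBIC)
cv2.imwrite("pics/f.png",np.hstack([f(t["frame"][165:255,160:280]),f(s["frame"][130:235,200:340])])[...,::-1])
E
```

```text
ee_pos: [0.5059, 0.3923, 0.0592]
wrist_force: [-0.1, -0.0, 0.1]
ee_pos: [0.5055, 0.3903, 0.2001]
wrist_force: [0.4, 0.3, -0.1]
ee_pos: [0.3435, 0.3906, 0.2289]
wrist_force: [0.4, 1.0, 0.5]
ee_pos: [0.3472, 0.3918, 0.2292]
wrist_force: [-0.2, 0.3, 0.5]
36.1
```

View pics/f.png

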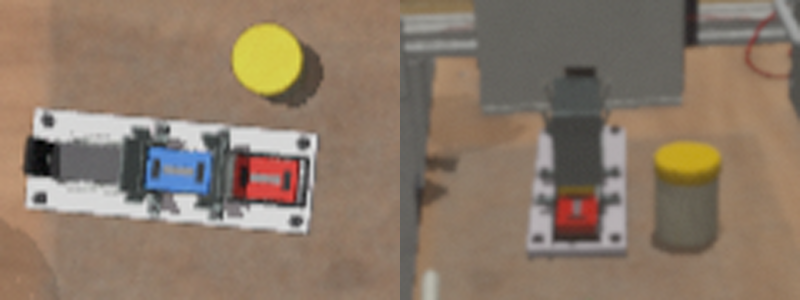

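Red lies flat in the nest at (270,178) in the top tile. Yellow shows in the gap behind it, blue is on top of the stack, the slide is back, and the jar has not moved.

```bash
python3 -c "
from bench import r
print(r.finish_job())"
```

```text
the job is handed in; nothing more can be done
None
```

The job is handed in: the four housings went into the tower as red, yellow, green, blue; after one full push the slide sprang back, leaving red flat in the pick-up nest, the other three down behind it, and the jar where it stood.

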